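# Clear the drip station and rock out the stuck locating block

## Task

Clear this lacquer drip station for changeover. First take the two red lantern ornaments out of the low steel catch tray and stand them upright in the orange crate; then take the locating block by its blue grip and rock it side to side, towards one yellow jaw and then the other, until both stiff jaws have been shoved back and it frees, without touching the jaws or the socket with the gripper. Lift the block straight up and finish while still holding it, upright and still, just clear above its socket, with its foot a couple of centimetres above the jaws; leave the silver ornament, the tin and the brush where they are.

Things in the scene. Friction and masses are not known exactly. Their poses are not given: they have to be found in the camera images.
- tray: Low fixed steel catch tray, open on top, 250 x 190 mm outside and 24 mm high, walls and floor 4 mm. Origin: centre of its underside, on the table; x along the 250 mm side, z up. The two red ornaments stand in it, one in each half along x, about 110 mm apart. Tray and crate may swap sides of the table.
- crate: Fixed orange slatted crate, open on top, 250 x 190 mm outside and 60 mm high, walls and floor 5 mm. Origin: centre of its underside, on the table; x along the 250 mm side, z up.
- ornament0: Finished lantern ornament, glossy dark red with a brass cap (42 mm diameter drum with bevelled rims, 50 mm tall, plus a 16 mm wide, 7 mm tall cap on top: 57 mm in all), about 60 g, standing upright. Origin: centre of its underside, z up.
- ornament1: The other finished lantern ornament, glossy dark red with a brass cap (42 mm diameter drum with bevelled rims, 50 mm tall, plus a 16 mm wide, 7 mm tall cap on top: 57 mm in all), about 60 g, standing upright. Origin: centre of its underside, z up.
- socket: Fixed grey socket fixture with two yellow sliding jaws, 56 (x) x 140 (y) mm on the table, 82 mm high with the jaws. Origin: centre of its underside, on the table; z up. A pocket in its middle, floor 8 mm above the table, walls 14 mm high, holds the block's round foot with 1 mm play all round. The jaws, left (+y) and right (-y) of the block, slide only along y.
- socket_top (a point): Point on the socket's vertical centre line level with the jaw tops, 82 mm above the table; axes as the socket. With the jaws at 0, each jaw's upright face is 0.5 mm from the block's shoulder and its lip (underside 74 mm, top 82 mm above the table) reaches 6 mm in over the shoulder, 2 mm above it: a straight pull jams.
- jaw_left (a joint): How far the +y jaw is shoved outwards (to +y of the socket), m: 0 to 1 mm at the start, 9 mm is its end stop. It is held by 10 N of friction, has no spring and stays where it is left. Its lip clears the shoulder of an upright, centred block from 6 mm on.
- jaw_right (a joint): The same for the -y jaw: positive is outwards, to -y of the socket.
- block: Loose locating block, aluminium with a blue grip, about 0.3 kg, 134 mm tall. Origin: centre of its foot's underside, 8 mm above the table when seated; z up through the grip; axes parallel to the socket's when seated. Foot: a lying cylinder of 24 mm diameter along x, centre line 12 mm above the origin, about which the block rocks. Leaning it 0.18 rad about x drives a jaw to its stop.
- block_grip (a point): Point in the blue grip, 112 mm above the block's origin (120 mm above the table when seated): good for the TCP, fingers closing along the block's x (24 mm) or y (34 mm). Heights above the block's origin: shank 20 mm wide; shoulder 46 to 64 mm, 28 x 28 mm; neck to 84 mm, 10 mm wide in y; blue grip 84 to 134 mm, 24 (x) by 34 mm (y).
- silver: Bystander: undipped lantern, pale silver, ornament, same shape and size as the red ones, standing on the table between robot and socket. Origin: centre of its underside.
- tin: Bystander: closed pale steel tin, 72 mm diameter, 90 mm tall, standing beyond the socket. Origin: centre of its underside.
- brush: Bystander: a flat brush with a wooden handle, lying on the table beyond the socket. Origin: centre of its underside, handle to its -x.
Things that resemble listed ones, but are neither listed nor needed, are in the scene too. Of the things shaped like the socket, the grey one is meant.

How it is judged:
On the way, in this order (a step that is already met when the one before it is completed fails the run):
1. both red ornaments stand upright in the crate, let go, while the block is still fast in its socket (x of ornament0 in the frame of crate between -0.11 and 0.11 m and y of ornament0 in the frame of crate between -0.08 and 0.08 m and z of each of ornament0, ornament1 in the frame of crate below 0.02 m and angle between each of ornament0, ornament1's own z axis and vertical below 0.3 rad and contact force between the fingers and ornament0 below 0.1 N and linear speed of each of ornament0, ornament1 below 0.03 m/s and x of ornament1 in the frame of crate between -0.11 and 0.11 m and y of ornament1 in the frame of crate between -0.08 and 0.08 m and contact force between the fingers and ornament1 below 0.1 N and z of block in the frame of socket below 0.02 m and horizontal distance between block and socket below 0.012 m and value of joint each of jaw_left, jaw_right below 0.0025 m), for 0.2 s.
2. the block, its foot still in the pocket, has been rocked one way and has shoved one jaw back by more than 2.5 mm (z of block in the frame of socket below 0.02 m and horizontal distance between block and socket below 0.012 m and value of joint any of jaw_left, jaw_right above 0.0025 m), for 0.05 s.
3. the block, its foot still in the pocket, has been rocked the other way too: both jaws are shoved back by more than 2.5 mm (z of block in the frame of socket below 0.02 m and horizontal distance between block and socket below 0.012 m and value of joint each of jaw_left, jaw_right above 0.0025 m), for 0.05 s.
At the end, for the whole second after the job is handed in: Both red ornaments stand upright (within 0.3 rad) on the floor of the crate, let go. The block is held still in the fingers, touching nothing else, upright within 0.2 rad, within 35 mm of straight above its socket, its foot 4 to 60 mm above the tops of the jaws (x of ornament0 in the frame of crate between -0.11 and 0.11 m and y of ornament0 in the frame of crate between -0.08 and 0.08 m and z of each of ornament0, ornament1 in the frame of crate below 0.02 m and angle between each of ornament0, ornament1's own z axis and vertical below 0.3 rad and contact force between the fingers and ornament0 below 0.1 N and linear speed of each of ornament0, ornament1 below 0.03 m/s and x of ornament1 in the frame of crate between -0.11 and 0.11 m and y of ornament1 in the frame of crate between -0.08 and 0.08 m and contact force between the fingers and ornament1 below 0.1 N and z of block in the frame of socket_top between 0.004 and 0.06 m and horizontal distance between block and socket below 0.035 m and angle between block's own z axis and vertical below 0.2 rad and linear speed of block below 0.02 m/s and angular speed of block below 0.2 rad/s and contact force between the fingers and block above 2 N and contact force between block and socket below 0.1 N); the arm keeps its last pose, push and grip.
It fails at once if the gripper pushes on the socket or its jaws (over 3 N) (contact force between the fingers and socket above 3 N).
It fails at once if a bystander (silver ornament, tin or brush) is moved by more than 30 mm (distance of any of silver, tin, brush from where it was at the start of the episode above 0.03 m).
It also fails if it takes over 72 s, if anything falls off the work surface, if the arm or the gripper's body presses on something with over 40 N, if the wrist force passes 120 N, or if a joint passes its speed limit or range.

## Robot

A 7-joint arm with a two-finger parallel gripper is mounted at the origin on the work surface. World frame = base frame: x ahead of the robot, y to its left, z up, the work surface at z = 0. Lengths are in m, angles in rad, forces in N, time in s.
With the tool pointing down it reaches from about 0.425 to 0.925 m from the base axis. Payload 6.8 kg.
Tool frame: the origin (TCP) lies between the finger pads, 19 mm behind the fingertips; this is the grasp point; z points along the fingers, y is the line along which they close (so a half turn about z gives the same grasp; the last joint's range is limited). The gripper opens to 85 mm and grips with 20 to 120 N. Pads are 22 mm wide; open, the fingers measure 114 mm over their backs; the gripper's body (76 mm by 85 mm) begins 54 mm behind the grasp point. The pads swing forward as they close: fully open they stand 13 mm farther back than shut.
Start: joints at [1.117, 0.477, 0.022, 1.555, -0.011, 1.109, -0.083], TCP at [0.229, -0.635, 0.25] pointing down, gripper open.
Joint ranges: [-2.96, 2.96], [-0.34, 2.1], [-1.41, 1.46], [0.24, 2.44], [-1.37, 4.51], [0.17, 1.92], [-2.96, 2.96]. Speed limits (rad/s): [2.39, 2.39, 3.14, 3.14, 3.14, 3.14, 3.14].

## Interface

Orientations are given as a rotation vector (axis times angle).
In Python, from bench import r gives the robot as it stands. The module is installed in compiled form; this text tells all that it offers.
- The arm moves only by the tool step_arm, never from a script. Its argument "moves" is a list of rows, each an object of numbers: "rx", "ry", "rz": the turn, a rotation vector about the tool's x, y, z in degrees; "dx", "dy", "dz": the shift along the tool's x, y, z in mm; "gripper": the opening, from -1 (shut) to 1 (fully open). In form: [{"rx": .., "ry": .., "rz": .., "dx": .., "dy": .., "dz": .., "gripper": ..}, ...]. A call has 1 to 20 rows; each row shifts and turns the commanded pose from where the row before left it, along the tool's axes as they then stand; what a row does not reach is not made up. A row lasts 1/8 s, in which the tool goes at most 62.5 mm and 10.7 degrees, less where a joint would pass 70% of its speed; a pose out of reach is approached as far as the arm can. A call is refused whole if a number of a shift passes 62.5 or a number of a turn 10.7, either way. A call with a gripper value outside its range is refused whole. The fingers move at their own pace and stop on an object; "grip_force" is the grip in N (left out, the last holds). Time passes only in rows, so rows that do not move let the fingers close. It gives the time, the measured TCP pose, the force, the opening and the grip force at its end, in the units of the state.
- r.get_obs(): the state, without advancing time (a new reading comes with each control period).
- r.grab_frame(name): name is "scene" or "top"; returns the picture (384x512x3 uint8, blue, green, red); there is no depth.
- r.camera_info(name): a dict with "mtx" (3x3 intrinsics, pixels), "D" ([k1, k2, p1, p2, k3] as OpenCV has them; the pictures are not rectified), "rvec" (rotation vector, rad) and "tvec" (3), from world to camera coordinates, as OpenCV has them. Camera axes: x right, y down, z forward; pixel columns grow to the right and rows downward; lengths in m; the calibration is good to about 2 mm. A picture is of the moment at which its call begins. camera_info takes no time and is no camera call.
- r.hand_in(): hands the job in; it is judged then, once.
The state is a dict: "clock": time; "joints": joint angles; "qvel": joint speeds; "tau": joint torques, N m; "tcp_pos": TCP position; "orientation": TCP orientation; "contact_force": force on the tool from outside, world axes, zero at the start; "moment": the same for the moment, N m; "grip_width": finger opening in m; "gripper_force": force on a finger pad.
Only numpy, scipy, OpenCV 4.12 (cv2) and the standard library are available. Lean on these libraries where they do the work, as an engineer would, in place of code of your own. Each camera call takes 0.05 s, during which the arm holds its last target. There are 200 camera calls.

## Working session

There is one attempt and no reset: what is moved stays moved. The work goes in short steps, Python scripts to look and compute and a tool call to move; the robot and the scene stay as the last step left them, time stands still between calls to the robot, and variables do not carry over. Pictures are saved under pics/ and viewed, at most 10 in all, crops included, and the job is handed in when it is done.

Besides the shell and the picture viewer there is one more tool, called after ">>>" as name([rows], argument=value, ...), one row to a line, values as JSON. step_arm: Moves the arm, as the interface text tells. Its arguments: {"type":"object","properties":{"moves":{"type":"array","items":{"type":"object","properties":{"rx":{"type":"number"},"ry":{"type":"number"},"rz":{"type":"number"},"dx":{"type":"number"},"dy":{"type":"number"},"dz":{"type":"number"},"gripper":{"type":"number"}}}},"grip_force":{"type":"number"}},"required":["moves"]}

```bash
mkdir -p pics
cat > h.py <<'E'
import cv2, numpy as np
from bench import r
def cam(n):
    c=r.camera_info(n); return [np.array(c[k],float) for k in("mtx","D","rvec","tvec")]
def ray(n,uv,z):
    K,D,rv,t=cam(n); R=cv2.Rodrigues(rv)[0]; t=t.reshape(3)
    p=cv2.undistortPoints(np.array(uv,float).reshape(-1,1,2),K,D).reshape(-1,2)
    d=np.c_[p,np.ones(len(p))]@R; o=-R.T@t
    return o+d*((z-o[2])/d[:,2])[:,None]
def proj(n,P):
    K,D,rv,t=cam(n); return cv2.projectPoints(np.array(P,float).reshape(-1,3),rv,t,K,D)[0].reshape(-1,2)
E
python3 - <<'E'
from h import *
for n in("scene","top"):
    cv2.imwrite(f"pics/{n}0.png",r.grab_frame(n)); K,D,rv,t=cam(n); print(n,-cv2.Rodrigues(rv)[0].T@t.reshape(3),K[0,0])
o=r.get_obs(); print(o)
E
```

```text
scene [0.86882762 0.49256237 0.742014  ] 380.7909056685222
top [ 0.40398664 -0.03861047  1.45667762] 476.17944588165074
{'clock': 0.1, 'joints': array([ 1.11692986,  0.47771587,  0.0223254 ,  1.55638225, -0.01149011,
        1.10931626, -0.08303838]), 'qvel': array([-1.55792588e-03, -2.82427051e-04, -9.97013152e-04, -3.81408847e-03,
        3.88782586e-04, -2.77561602e-04,  8.41491414e-05]), 'tau': array([ 3.63999534e-03, -5.97761607e+01,  1.61357805e+00, -2.81953704e+01,
        1.28449628e-02,  5.10690981e-03,  1.02403408e-06]), 'tcp_pos': array([ 0.22858882, -0.63455784,  0.24911112]), 'orientation': array([-3.09311514e+00, -5.40300953e-01,  6.48942032e-04]), 'contact_force': array([-0.79189116,  0.668953  , -0.14840458]), 'moment': array([ 0.03477381, -0.00049889, -0.01327777]), 'gripper_force': 0.0, 'grip_width': 0.08523726028614102}
```

View pics/scene0.png

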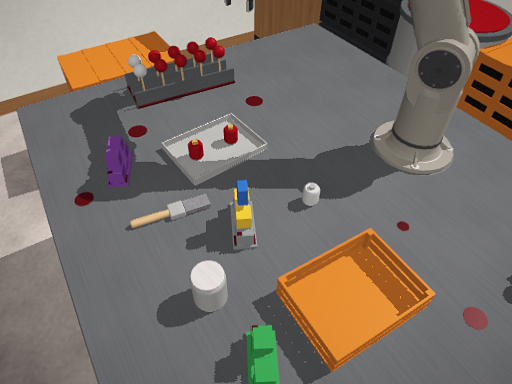

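View pics/top0.png

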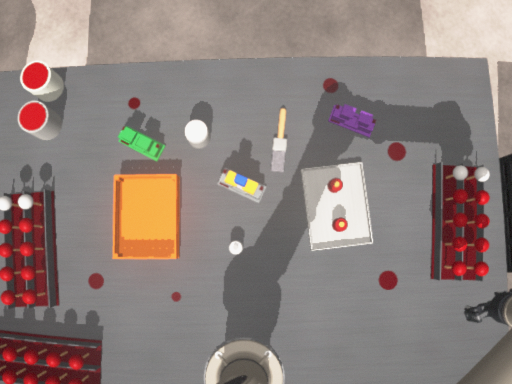

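The top view has +x up and +y left.

- **Red ornaments:** in the tray at top (335,185) and (340,225). They could be confused with the red balls on the racks at (460,165..270), (8,225..298) and (10..67,355), the red paint spots at (397,151), (388,280), (330,86) and (96,281), and the red pots at (36,75). I choose the two in the tray.
- **Socket:** the grey one with yellow jaws at (242,183). The green one at (141,143) and the purple one at (353,120) are lookalikes.
- **Silver ornament:** (236,247).
- **Crate:** (146,217).

Run:
```python
from h import *
im=r.grab_frame("top"); sc=r.grab_frame("scene")
a=cv2.resize(im[145:270,205:385],None,fx=4,fy=4,interpolation=cv2.INTER_CUBIC)
cv2.imwrite("pics/crop.png",a)
def comps(im,lo,hi,box,minA=8):
    h=cv2.cvtColor(im,cv2.COLOR_BGR2HSV); m=cv2.inRange(h,lo,hi); mm=np.zeros_like(m); x0,y0,x1,y1=box; mm[y0:y1,x0:x1]=m[y0:y1,x0:x1]
    n,l,s,c=cv2.connectedComponentsWithStats(mm); return mm,[(c[i].round(1),s[i,4]) for i in range(1,n) if s[i,4]>=minA]
for nm,lo,hi,box,z in [("cap",(12,60,90),(35,255,255),(305,165,370,245),.061),("red",(0,120,50),(9,255,255),(305,165,370,245),.04),
  ("yellow",(20,120,120),(35,255,255),(210,160,275,210),.082),("blue",(100,120,60),(130,255,255),(210,160,275,210),.142),("silver",(0,0,200),(180,60,255),(222,235,250,260),.04)]:
    m,c=comps(im,lo,hi,box,4)
    print(nm,[(p,s,ray("top",p,z)[0].round(4)) for p,s in c])
    if nm in("blue",):
        q=cv2.minAreaRect(cv2.findNonZero(m)); print(q)
m,c=comps(im,(20,120,120),(35,255,255),(210,160,275,210))
w=ray("top",cv2.findNonZero(m).reshape(-1,2),.082)[:,:2]; q=cv2.minAreaRect((w*1000).astype(np.float32)); print("jaws rect",q)
m,_=comps(im,(5,120,80),(19,255,255),(95,160,200,275))
q=cv2.minAreaRect(cv2.findNonZero(m)); b=cv2.boxPoints(q); print("crate",b.round(),ray("top",b,.06).round(3))
print("floor/spread blue scene",comps(sc,(100,120,60),(130,255,255),(220,165,260,225))[1])
```

```text
cap [(array([336.1, 183.7]), np.int32(24), array([ 0.5739, -0.292 ,  0.061 ])), (array([341.2, 224. ]), np.int32(23), array([ 0.454 , -0.3017,  0.061 ]))]
red [(array([335. , 185.3]), np.int32(106), array([ 0.5717, -0.2923,  0.04  ])), (array([339.5, 223.8]), np.int32(102), array([ 0.4555, -0.3005,  0.04  ]))]
yellow [(array([230.2, 177.8]), np.int32(112), array([0.5972, 0.0207, 0.082 ])), (array([250.4, 186.3]), np.int32(139), array([ 0.5706, -0.0375,  0.082 ]))]
blue [(array([240.4, 179.4]), np.int32(96), array([ 0.5834, -0.0102,  0.142 ]))]
((240.3000030517578, 179.40000915527344), (10.733125686645508, 8.497057914733887), 26.56505012512207)
silver [(array([235.1, 247.3]), np.int32(134), array([0.3951, 0.0127, 0.04  ]))]
jaws rect ((584.0156860351562, -9.853874206542969), (93.15679931640625, 37.528839111328125), 63.59257125854492)
crate [[112. 174.]
 [179. 174.]
 [179. 258.]
 [112. 258.]] [[0.622 0.378 0.06 ]
 [0.616 0.174 0.06 ]
 [0.368 0.177 0.06 ]
 [0.371 0.378 0.06 ]]
floor/spread blue scene [(array([242. , 191.7]), np.int32(270))]
```

View pics/crop.png

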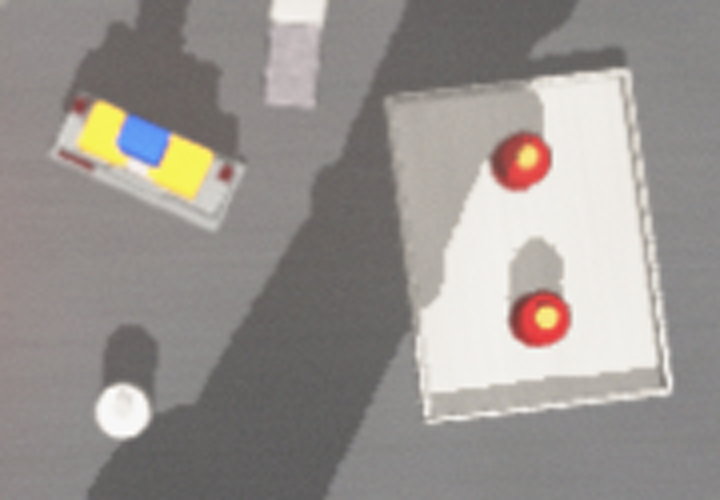

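The crop confirms two red drums with brass caps in the tray, and the grey fixture with yellow jaws and a blue grip. I'm moving now, squaring the tool to the world axes first.

>>> step_arm([
  {"rz":9.91,"gripper":1},
  {"rz":9.91},
  {"dx":43,"dy":-43},
  {"dx":43,"dy":-43},
  {"dx":43,"dy":-43},
  {"dx":43,"dy":-43},
  {"dx":43,"dy":-43},
  {"dx":43,"dy":-43},
  {"dx":43,"dy":-43},
  {"dx":43,"dy":-42},
  {},
], grip_force=25)

```text
invalid input at $.moves[0]: expected keys rx, ry, rz, dx, dy, dz, gripper
```

>>> step_arm([
  {"rx":0,"ry":0,"rz":9.91,"dx":0,"dy":0,"dz":0,"gripper":1},
  {"rx":0,"ry":0,"rz":9.91,"dx":0,"dy":0,"dz":0,"gripper":1},
  {"rx":0,"ry":0,"rz":0,"dx":43,"dy":-43,"dz":0,"gripper":1},
  {"rx":0,"ry":0,"rz":0,"dx":43,"dy":-43,"dz":0,"gripper":1},
  {"rx":0,"ry":0,"rz":0,"dx":43,"dy":-43,"dz":0,"gripper":1},
  {"rx":0,"ry":0,"rz":0,"dx":43,"dy":-43,"dz":0,"gripper":1},
  {"rx":0,"ry":0,"rz":0,"dx":43,"dy":-43,"dz":0,"gripper":1},
  {"rx":0,"ry":0,"rz":0,"dx":43,"dy":-43,"dz":0,"gripper":1},
  {"rx":0,"ry":0,"rz":0,"dx":43,"dy":-43,"dz":0,"gripper":1},
  {"rx":0,"ry":0,"rz":0,"dx":43,"dy":-42,"dz":0,"gripper":1},
  {"rx":0,"ry":0,"rz":0,"dx":0,"dy":0,"dz":0,"gripper":1},
], grip_force=25)

```text
clock: 1.58
tcp_pos: [0.577, -0.2854, 0.2496]
orientation: [-3.138, -0.016, -0.003]
contact_force: [-0.1, 0.8, -0.3]
grip_width: 0.0855
gripper_force: 0.0
```

>>> step_arm([
  {"rx":0,"ry":0,"rz":0.5,"dx":-4,"dy":7,"dz":40,"gripper":1},
  {"rx":0,"ry":0,"rz":0,"dx":0,"dy":0,"dz":50,"gripper":1},
  {"rx":0,"ry":0,"rz":0,"dx":0,"dy":0,"dz":40,"gripper":1},
  {"rx":0,"ry":0,"rz":0,"dx":0,"dy":0,"dz":30,"gripper":1},
  {"rx":0,"ry":0,"rz":0,"dx":0,"dy":0,"dz":30,"gripper":1},
  {"rx":0,"ry":0,"rz":0,"dx":0,"dy":0,"dz":25,"gripper":1},
  {"rx":0,"ry":0,"rz":0,"dx":0,"dy":0,"dz":0,"gripper":1},
  {"rx":0,"ry":0,"rz":0,"dx":0,"dy":0,"dz":0,"gripper":-1},
  {"rx":0,"ry":0,"rz":0,"dx":0,"dy":0,"dz":0,"gripper":-1},
  {"rx":0,"ry":0,"rz":0,"dx":0,"dy":0,"dz":0,"gripper":-1},
  {"rx":0,"ry":0,"rz":0,"dx":0,"dy":0,"dz":0,"gripper":-1},
  {"rx":0,"ry":0,"rz":0,"dx":0,"dy":0,"dz":0,"gripper":-1},
], grip_force=25)

```text
clock: 3.08
tcp_pos: [0.5697, -0.2992, 0.0365]
orientation: [3.141, -0.014, 0.003]
contact_force: [-1.1, 2.1, 6.5]
grip_width: 0.041
gripper_force: 25.0
```

>>> step_arm([
  {"rx":0,"ry":0,"rz":0,"dx":0,"dy":0,"dz":-30,"gripper":-1},
  {"rx":0,"ry":0,"rz":0,"dx":0,"dy":0,"dz":-55,"gripper":-1},
  {"rx":0,"ry":0,"rz":0,"dx":0,"dy":0,"dz":-60,"gripper":-1},
  {"rx":0,"ry":0,"rz":0,"dx":0,"dy":0,"dz":-60,"gripper":-1},
  {"rx":0,"ry":0,"rz":0,"dx":-2,"dy":-30,"dz":-10,"gripper":-1},
  {"rx":0,"ry":0,"rz":0,"dx":-2,"dy":-55,"dz":0,"gripper":-1},
  {"rx":0,"ry":0,"rz":0,"dx":-2,"dy":-57,"dz":0,"gripper":-1},
  {"rx":0,"ry":0,"rz":0,"dx":-2,"dy":-57,"dz":0,"gripper":-1},
  {"rx":0,"ry":0,"rz":0,"dx":-2,"dy":-57,"dz":0,"gripper":-1},
  {"rx":0,"ry":0,"rz":0,"dx":-2,"dy":-57,"dz":0,"gripper":-1},
  {"rx":0,"ry":0,"rz":0,"dx":-2,"dy":-57,"dz":0,"gripper":-1},
  {"rx":0,"ry":0,"rz":0,"dx":-2,"dy":-57,"dz":0,"gripper":-1},
  {"rx":0,"ry":0,"rz":0,"dx":-2,"dy":-57,"dz":0,"gripper":-1},
  {"rx":0,"ry":0,"rz":0,"dx":-2,"dy":-57,"dz":0,"gripper":-1},
  {"rx":0,"ry":0,"rz":0,"dx":0,"dy":-35,"dz":0,"gripper":-1},
  {"rx":0,"ry":0,"rz":0,"dx":0,"dy":0,"dz":0,"gripper":-1},
  {"rx":0,"ry":0,"rz":0,"dx":0,"dy":0,"dz":0,"gripper":-1},
], grip_force=25)

```text
clock: 5.2
tcp_pos: [0.5541, 0.276, 0.25]
orientation: [3.141, -0.015, 0.0]
contact_force: [0.5, -1.2, -1.0]
grip_width: 0.0414
gripper_force: 25.8
```

>>> step_arm([
  {"rx":0,"ry":0,"rz":0,"dx":0,"dy":0,"dz":40,"gripper":-1},
  {"rx":0,"ry":0,"rz":0,"dx":0,"dy":0,"dz":55,"gripper":-1},
  {"rx":0,"ry":0,"rz":0,"dx":0,"dy":0,"dz":45,"gripper":-1},
  {"rx":0,"ry":0,"rz":0,"dx":0,"dy":0,"dz":35,"gripper":-1},
  {"rx":0,"ry":0,"rz":0,"dx":0,"dy":0,"dz":20,"gripper":-1},
  {"rx":0,"ry":0,"rz":0,"dx":0,"dy":0,"dz":10,"gripper":-1},
  {"rx":0,"ry":0,"rz":0,"dx":0,"dy":0,"dz":5,"gripper":-1},
  {"rx":0,"ry":0,"rz":0,"dx":0,"dy":0,"dz":0,"gripper":-1},
  {"rx":0,"ry":0,"rz":0,"dx":0,"dy":0,"dz":0,"gripper":-1},
], grip_force=25)

```text
clock: 6.32
tcp_pos: [0.5546, 0.2774, 0.041]
orientation: [-3.141, 0.014, -0.002]
contact_force: [0.5, -0.7, -0.9]
grip_width: 0.0415
gripper_force: 25.8
```

>>> step_arm([
  {"rx":0,"ry":0,"rz":0,"dx":0,"dy":0,"dz":2,"gripper":-1},
  {"rx":0,"ry":0,"rz":0,"dx":0,"dy":0,"dz":0,"gripper":1},
  {"rx":0,"ry":0,"rz":0,"dx":0,"dy":0,"dz":0,"gripper":1},
  {"rx":0,"ry":0,"rz":0,"dx":0,"dy":0,"dz":0,"gripper":1},
  {"rx":0,"ry":0,"rz":0,"dx":0,"dy":0,"dz":0,"gripper":1},
  {"rx":0,"ry":0,"rz":0,"dx":0,"dy":0,"dz":-20,"gripper":1},
  {"rx":0,"ry":0,"rz":0,"dx":0,"dy":0,"dz":-55,"gripper":1},
  {"rx":0,"ry":0,"rz":0,"dx":0,"dy":0,"dz":-55,"gripper":1},
  {"rx":0,"ry":0,"rz":0,"dx":0,"dy":0,"dz":-55,"gripper":1},
  {"rx":0,"ry":0,"rz":0,"dx":-10,"dy":30,"dz":-25,"gripper":1},
  {"rx":0,"ry":0,"rz":0,"dx":-10,"dy":55,"dz":0,"gripper":1},
  {"rx":0,"ry":0,"rz":0,"dx":-10,"dy":57,"dz":0,"gripper":1},
  {"rx":0,"ry":0,"rz":0,"dx":-10,"dy":57,"dz":0,"gripper":1},
  {"rx":0,"ry":0,"rz":0,"dx":-10,"dy":57,"dz":0,"gripper":1},
  {"rx":0,"ry":0,"rz":0,"dx":-10,"dy":57,"dz":0,"gripper":1},
  {"rx":0,"ry":0,"rz":0,"dx":-10,"dy":57,"dz":0,"gripper":1},
  {"rx":0,"ry":0,"rz":0,"dx":-10,"dy":57,"dz":0,"gripper":1},
  {"rx":0,"ry":0,"rz":0,"dx":-10,"dy":57,"dz":0,"gripper":1},
  {"rx":0,"ry":0,"rz":0,"dx":-10,"dy":57,"dz":0,"gripper":1},
  {"rx":0,"ry":0,"rz":0,"dx":0,"dy":37,"dz":0,"gripper":1},
], grip_force=25)

```text
clock: 8.82
tcp_pos: [0.4475, -0.303, 0.2497]
orientation: [3.14, -0.019, 0.002]
contact_force: [1.1, 0.9, 0.2]
grip_width: 0.085
gripper_force: 0.0
```

Run:
```python
from h import *
o=r.get_obs();print(o["clock"],o["tcp_pos"],o["orientation"])
im=r.grab_frame("top");h=cv2.cvtColor(im,cv2.COLOR_BGR2HSV)
for z,lo,hi in((.062,(20,60,90),(35,255,255)),(.04,(0,150,50),(4,255,255))):
    m=cv2.inRange(h,lo,hi)
    n,l,s,c=cv2.connectedComponentsWithStats(m)
    print([(c[i].round(),s[i,4],ray("top",c[i],z)[0].round(3)) for i in range(1,n) if s[i,4]>6 and 100<c[i][0]<380 and 150<c[i][1]<270])
```

```text
8.825 [ 0.44751058 -0.30303144  0.2496736 ] [ 3.14037950e+00 -1.88200933e-02  2.34928371e-03]
[(array([230., 178.]), np.int32(135), array([0.599, 0.022, 0.062])), (array([250., 187.]), np.int32(158), array([ 0.572, -0.037,  0.062])), (array([145., 194.]), np.int32(15), array([0.558, 0.275, 0.062]))]
[(array([148., 196.]), np.int32(100), array([0.556, 0.273, 0.04 ])), (array([339., 230.]), np.int32(9), array([ 0.438, -0.297,  0.04 ]))]
```

>>> step_arm([
  {"rx":0,"ry":0,"rz":-0.5,"dx":7,"dy":-1,"dz":40,"gripper":1},
  {"rx":0,"ry":0,"rz":0,"dx":0,"dy":0,"dz":50,"gripper":1},
  {"rx":0,"ry":0,"rz":0,"dx":0,"dy":0,"dz":40,"gripper":1},
  {"rx":0,"ry":0,"rz":0,"dx":0,"dy":0,"dz":30,"gripper":1},
  {"rx":0,"ry":0,"rz":0,"dx":0,"dy":0,"dz":30,"gripper":1},
  {"rx":0,"ry":0,"rz":0,"dx":0,"dy":0,"dz":24,"gripper":1},
  {"rx":0,"ry":0,"rz":0,"dx":0,"dy":0,"dz":0,"gripper":1},
  {"rx":0,"ry":0,"rz":0,"dx":0,"dy":0,"dz":0,"gripper":-1},
  {"rx":0,"ry":0,"rz":0,"dx":0,"dy":0,"dz":0,"gripper":-1},
  {"rx":0,"ry":0,"rz":0,"dx":0,"dy":0,"dz":0,"gripper":-1},
  {"rx":0,"ry":0,"rz":0,"dx":0,"dy":0,"dz":0,"gripper":-1},
  {"rx":0,"ry":0,"rz":0,"dx":0,"dy":0,"dz":0,"gripper":-1},
], grip_force=25)

```text
clock: 10.38
tcp_pos: [0.4566, -0.2996, 0.0354]
orientation: [3.141, -0.001, 0.003]
contact_force: [-1.0, 1.0, 6.2]
grip_width: 0.0417
gripper_force: 24.6
```

>>> step_arm([
  {"rx":0,"ry":0,"rz":0,"dx":0,"dy":0,"dz":-30,"gripper":-1},
  {"rx":0,"ry":0,"rz":0,"dx":0,"dy":0,"dz":-55,"gripper":-1},
  {"rx":0,"ry":0,"rz":0,"dx":0,"dy":0,"dz":-60,"gripper":-1},
  {"rx":0,"ry":0,"rz":0,"dx":0,"dy":0,"dz":-60,"gripper":-1},
  {"rx":0,"ry":0,"rz":0,"dx":-2,"dy":-30,"dz":-10,"gripper":-1},
  {"rx":0,"ry":0,"rz":0,"dx":-2,"dy":-55,"dz":0,"gripper":-1},
  {"rx":0,"ry":0,"rz":0,"dx":-2,"dy":-57,"dz":0,"gripper":-1},
  {"rx":0,"ry":0,"rz":0,"dx":-2,"dy":-57,"dz":0,"gripper":-1},
  {"rx":0,"ry":0,"rz":0,"dx":-2,"dy":-57,"dz":0,"gripper":-1},
  {"rx":0,"ry":0,"rz":0,"dx":-2,"dy":-57,"dz":0,"gripper":-1},
  {"rx":0,"ry":0,"rz":0,"dx":-2,"dy":-57,"dz":0,"gripper":-1},
  {"rx":0,"ry":0,"rz":0,"dx":-2,"dy":-57,"dz":0,"gripper":-1},
  {"rx":0,"ry":0,"rz":0,"dx":0,"dy":-57,"dz":0,"gripper":-1},
  {"rx":0,"ry":0,"rz":0,"dx":0,"dy":-57,"dz":0,"gripper":-1},
  {"rx":0,"ry":0,"rz":0,"dx":0,"dy":-36,"dz":0,"gripper":-1},
  {"rx":0,"ry":0,"rz":0,"dx":0,"dy":0,"dz":0,"gripper":-1},
  {"rx":0,"ry":0,"rz":0,"dx":0,"dy":0,"dz":0,"gripper":-1},
], grip_force=25)

```text
clock: 12.5
tcp_pos: [0.4399, 0.2768, 0.249]
orientation: [3.141, -0.001, -0.0]
contact_force: [0.6, -0.2, -1.3]
grip_width: 0.0416
gripper_force: 25.9
```

>>> step_arm([
  {"rx":0,"ry":0,"rz":0,"dx":0,"dy":0,"dz":40,"gripper":-1},
  {"rx":0,"ry":0,"rz":0,"dx":0,"dy":0,"dz":55,"gripper":-1},
  {"rx":0,"ry":0,"rz":0,"dx":0,"dy":0,"dz":45,"gripper":-1},
  {"rx":0,"ry":0,"rz":0,"dx":0,"dy":0,"dz":35,"gripper":-1},
  {"rx":0,"ry":0,"rz":0,"dx":0,"dy":0,"dz":20,"gripper":-1},
  {"rx":0,"ry":0,"rz":0,"dx":0,"dy":0,"dz":10,"gripper":-1},
  {"rx":0,"ry":0,"rz":0,"dx":0,"dy":0,"dz":5,"gripper":-1},
  {"rx":0,"ry":0,"rz":0,"dx":0,"dy":0,"dz":0,"gripper":-1},
  {"rx":0,"ry":0,"rz":0,"dx":0,"dy":0,"dz":0,"gripper":-1},
], grip_force=25)

```text
clock: 13.62
tcp_pos: [0.4405, 0.2782, 0.0398]
orientation: [-3.141, 0.0, -0.002]
contact_force: [0.1, -0.3, -0.7]
grip_width: 0.0412
gripper_force: 25.9
```

>>> step_arm([
  {"rx":0,"ry":0,"rz":0,"dx":0,"dy":0,"dz":1,"gripper":-1},
  {"rx":0,"ry":0,"rz":0,"dx":0,"dy":0,"dz":0,"gripper":1},
  {"rx":0,"ry":0,"rz":0,"dx":0,"dy":0,"dz":0,"gripper":1},
  {"rx":0,"ry":0,"rz":0,"dx":0,"dy":0,"dz":0,"gripper":1},
  {"rx":0,"ry":0,"rz":0,"dx":0,"dy":0,"dz":0,"gripper":1},
  {"rx":0,"ry":0,"rz":0,"dx":0,"dy":0,"dz":-20,"gripper":1},
  {"rx":0,"ry":0,"rz":0,"dx":0,"dy":0,"dz":-55,"gripper":1},
  {"rx":0,"ry":0,"rz":0,"dx":0,"dy":0,"dz":-55,"gripper":1},
  {"rx":0,"ry":0,"rz":0,"dx":0,"dy":0,"dz":-55,"gripper":1},
  {"rx":0,"ry":0,"rz":0,"dx":0,"dy":0,"dz":-25,"gripper":1},
  {"rx":0,"ry":0,"rz":0,"dx":0,"dy":0,"dz":0,"gripper":1},
], grip_force=25)

```text
clock: 15.0
tcp_pos: [0.4408, 0.2786, 0.2501]
orientation: [-3.139, 0.0, -0.006]
contact_force: [0.2, 0.1, -0.7]
grip_width: 0.0855
gripper_force: 0.0
```

Run:
```python
from h import *
im=r.grab_frame("top"); sc=r.grab_frame("scene")
a=cv2.resize(im[150:290,100:280],None,fx=4,fy=4,interpolation=cv2.INTER_CUBIC)
b=cv2.resize(sc[160:360,200:440],None,fx=3,fy=3,interpolation=cv2.INTER_CUBIC)
cv2.imwrite("pics/chkA.png",a);cv2.imwrite("pics/chkB.png",b)
h=cv2.cvtColor(im,cv2.COLOR_BGR2HSV);m=cv2.inRange(h,(20,120,120),(35,255,255)); m[:160]=0;m[210:]=0;m[:,:215]=0;m[:,270:]=0
m|=0
mb=cv2.inRange(h,(100,120,60),(130,255,255));mb[:160]=0;mb[210:]=0;mb[:,:215]=0;mb[:,270:]=0
print("blue",ray("top",cv2.findNonZero(mb).reshape(-1,2).mean(0),.142))
pts=ray("top",cv2.findNonZero(m).reshape(-1,2),.082)[:,:2]
c=pts-pts.mean(0);u,s,v=np.linalg.svd(c,full_matrices=False);print("jaws pca",pts.mean(0),np.degrees(np.arctan2(v[0,1],v[0,0]))%180)
# socket base far/near ends: red screws on base
h2=cv2.cvtColor(sc,cv2.COLOR_BGR2HSV);mb=cv2.inRange(h2,(100,120,60),(130,255,255));mb[:165]=0;mb[225:]=0;mb[:,:220]=0;mb[:,260:]=0
ys,xs=np.nonzero(mb);print(xs.min(),xs.max(),ys.min(),ys.max(),xs.mean(),ys.mean(), proj("scene",[0.5834,-.0102,.117]))
```

```text
blue [[ 0.58349755 -0.00966566  0.142     ]]
jaws pca [ 0.58254418 -0.01034875] 63.84145789193105
237 247 180 204 242.11627906976744 192.19767441860466 [[242.42115495 191.6408451 ]]
```

View pics/chkA.png

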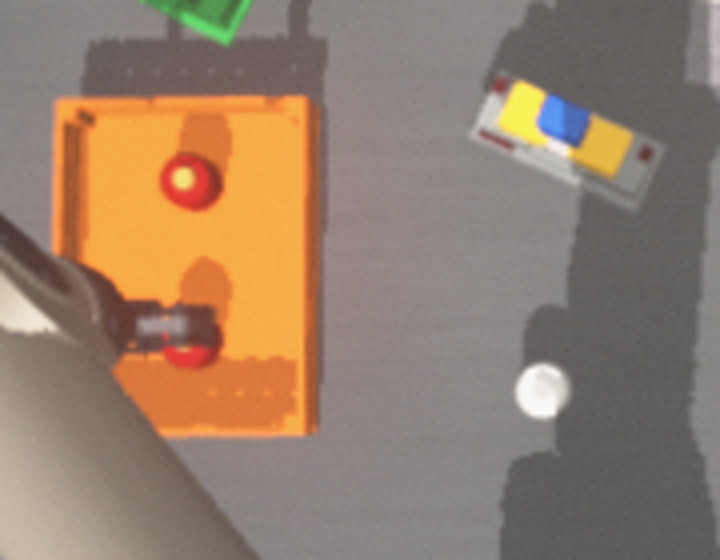

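View pics/chkB.png

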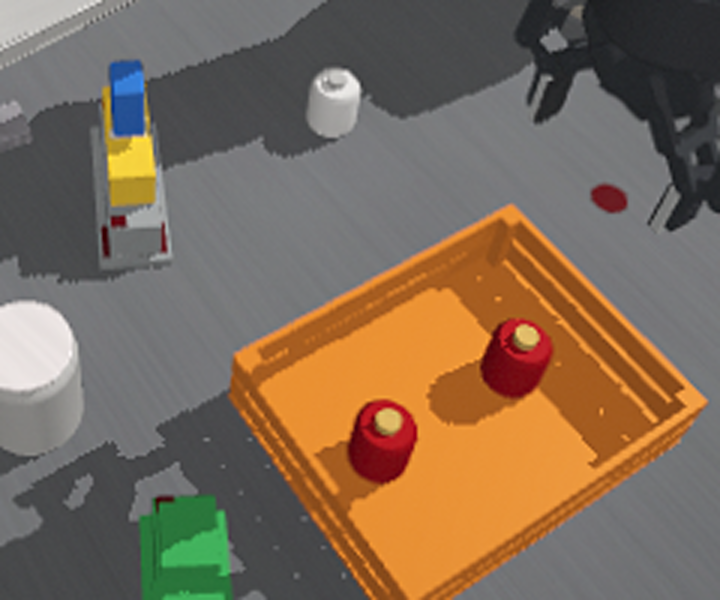

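Both ornaments stand upright in the crate, at (190,180) and (190,340) in the top crop. The socket's y axis points about 65° from world x. I'm heading to the block now.

>>> step_arm([
  {"rx":0,"ry":0,"rz":0,"dx":23,"dy":48,"dz":0,"gripper":1},
  {"rx":0,"ry":0,"rz":0,"dx":24,"dy":48,"dz":0,"gripper":1},
  {"rx":0,"ry":0,"rz":0,"dx":24,"dy":48,"dz":0,"gripper":1},
  {"rx":0,"ry":0,"rz":0,"dx":24,"dy":48,"dz":0,"gripper":1},
  {"rx":0,"ry":0,"rz":0,"dx":24,"dy":48,"dz":0,"gripper":1},
  {"rx":0,"ry":0,"rz":0,"dx":24,"dy":49,"dz":0,"gripper":1},
  {"rx":0,"ry":0,"rz":8,"dx":0,"dy":0,"dz":0,"gripper":1},
  {"rx":0,"ry":0,"rz":8,"dx":0,"dy":0,"dz":0,"gripper":1},
  {"rx":0,"ry":0,"rz":9,"dx":0,"dy":0,"dz":0,"gripper":1},
  {"rx":0,"ry":0,"rz":0,"dx":0,"dy":0,"dz":0,"gripper":1},
  {"rx":0,"ry":0,"rz":0,"dx":0,"dy":0,"dz":0,"gripper":1},
  {"rx":0,"ry":0,"rz":0,"dx":0,"dy":0,"dz":0,"gripper":1},
], grip_force=25)

```text
clock: 16.6
tcp_pos: [0.5827, -0.0111, 0.2476]
orientation: [3.067, -0.677, -0.001]
contact_force: [0.1, 0.7, -0.5]
grip_width: 0.0857
gripper_force: 0.0
```

```bash
cat > st.py <<'E'
from h import *
o=r.get_obs(); R=cv2.Rodrigues(o["orientation"])[0]
print("t",o["clock"],"tcp",o["tcp_pos"].round(4),"tx",R[:,0].round(3),"ty",R[:,1].round(3),"tz",R[:,2].round(3))
print("F",o["contact_force"].round(1),"M",o["moment"].round(2),"w",o["grip_width"],o["gripper_force"])
g=np.array([.5834,-.010,.122])
print("to grip, tool mm",(R.T@(g-o["tcp_pos"])*1000).round(1), "yaw ty",np.degrees(np.arctan2(R[1,1],R[0,1]))%180, "j7",o["joints"].round(2))
E
python3 st.py
```

```text
t 16.6 tcp [ 0.5827 -0.0111  0.2476] tx [ 0.907 -0.421 -0.001] ty [-0.421 -0.907  0.   ] tz [-0.001 -0.    -1.   ]
F [ 0.1  0.7 -0.5] M [ 0.02 -0.03  0.08] w 0.08573023677567383 0.0
to grip, tool mm [  0.2  -1.4 125.6] yaw ty 65.09115014554976 j7 [ 0.04  0.34 -0.16  1.78  0.06  1.04 -2.15]
```

>>> step_arm([
  {"rx":0,"ry":0,"rz":0,"dx":0,"dy":-1,"dz":35,"gripper":1},
  {"rx":0,"ry":0,"rz":0,"dx":0,"dy":0,"dz":35,"gripper":1},
  {"rx":0,"ry":0,"rz":0,"dx":0,"dy":0,"dz":30,"gripper":1},
  {"rx":0,"ry":0,"rz":0,"dx":0,"dy":0,"dz":20,"gripper":1},
  {"rx":0,"ry":0,"rz":0,"dx":0,"dy":0,"dz":5,"gripper":1},
  {"rx":0,"ry":0,"rz":0,"dx":0,"dy":0,"dz":0,"gripper":1},
  {"rx":0,"ry":0,"rz":0,"dx":0,"dy":0,"dz":0,"gripper":-1},
  {"rx":0,"ry":0,"rz":0,"dx":0,"dy":0,"dz":0,"gripper":-1},
  {"rx":0,"ry":0,"rz":0,"dx":0,"dy":0,"dz":0,"gripper":-1},
  {"rx":0,"ry":0,"rz":0,"dx":0,"dy":0,"dz":0,"gripper":-1},
  {"rx":0,"ry":0,"rz":0,"dx":0,"dy":0,"dz":0,"gripper":-1},
], grip_force=50)

```text
clock: 17.98
tcp_pos: [0.584, -0.0099, 0.1238]
orientation: [-3.067, 0.68, -0.002]
contact_force: [-0.9, 0.9, 6.3]
grip_width: 0.0339
gripper_force: 50.0
```

```bash
python3 st.py
```

```text
t 17.975 tcp [ 0.584  -0.0099  0.1238] tx [ 0.906 -0.423  0.001] ty [-0.423 -0.906 -0.001] tz [ 0.002  0.    -1.   ]
F [-0.9  0.9  6.3] M [ 0.    0.12 -0.07] w 0.03386392378865421 49.99933183193207
to grip, tool mm [-0.5  0.3  1.8] yaw ty 64.99721878659827 j7 [ 0.02  0.48 -0.15  1.88  0.1   0.79 -2.18]
```

>>> step_arm([
  {"rx":1.5,"ry":0,"rz":0,"dx":0,"dy":2.7,"dz":0,"gripper":-1},
  {"rx":1.5,"ry":0,"rz":0,"dx":0,"dy":2.7,"dz":0,"gripper":-1},
  {"rx":1.5,"ry":0,"rz":0,"dx":0,"dy":2.7,"dz":0,"gripper":-1},
  {"rx":0,"ry":0,"rz":0,"dx":0,"dy":0,"dz":0,"gripper":-1},
], grip_force=60)

```text
clock: 18.48
tcp_pos: [0.5807, -0.0166, 0.1233]
orientation: [-2.989, 0.663, -0.029]
contact_force: [2.7, 4.3, 2.7]
grip_width: 0.0331
gripper_force: 60.2
```

```bash
python3 st.py
```

```text
t 18.475 tcp [ 0.5807 -0.0166  0.1233] tx [ 0.906 -0.423  0.001] ty [-0.422 -0.903 -0.082] tz [ 0.036  0.074 -0.997]
F [2.7 4.3 2.7] M [ 1.28 -0.53 -0.01] w 0.0330718029475293 60.23168206214905
to grip, tool mm [-0.3 -7.   1.9] yaw ty 64.97228408251193 j7 [ 0.11  0.47 -0.19  1.91  0.02  0.73 -2.08]
```

>>> step_arm([
  {"rx":1.5,"ry":0,"rz":0,"dx":0,"dy":2.7,"dz":0,"gripper":-1},
  {"rx":1.5,"ry":0,"rz":0,"dx":0,"dy":2.7,"dz":0,"gripper":-1},
  {"rx":1.5,"ry":0,"rz":0,"dx":0,"dy":2.7,"dz":0,"gripper":-1},
  {"rx":0.8,"ry":0,"rz":0,"dx":0,"dy":1.8,"dz":0,"gripper":-1},
  {"rx":0,"ry":0,"rz":0,"dx":0,"dy":0,"dz":0,"gripper":-1},
  {"rx":0,"ry":0,"rz":0,"dx":0,"dy":0,"dz":0,"gripper":-1},
], grip_force=60)

```text
clock: 19.23
tcp_pos: [0.5764, -0.0252, 0.122]
orientation: [-2.901, 0.643, -0.058]
contact_force: [3.1, 6.0, 2.8]
grip_width: 0.0337
gripper_force: 60.6
```

```bash
python3 st.py
```

```text
t 19.225 tcp [ 0.5764 -0.0252  0.122 ] tx [ 0.906 -0.422  0.001] ty [-0.416 -0.893 -0.174] tz [ 0.074  0.157 -0.985]
F [3.1 6.  2.8] M [ 1.42 -0.8  -0.05] w 0.033697696802493585 60.59628903865814
to grip, tool mm [ -0.1 -16.5   2.9] yaw ty 65.01752443421157 j7 [ 0.22  0.46 -0.25  1.94 -0.07  0.68 -1.96]
```

>>> step_arm([
  {"rx":-2,"ry":0,"rz":0,"dx":0,"dy":-3.6,"dz":0,"gripper":-1},
  {"rx":-2,"ry":0,"rz":0,"dx":0,"dy":-3.6,"dz":0,"gripper":-1},
  {"rx":-2,"ry":0,"rz":0,"dx":0,"dy":-3.6,"dz":0,"gripper":-1},
  {"rx":-2,"ry":0,"rz":0,"dx":0,"dy":-3.6,"dz":0,"gripper":-1},
  {"rx":-2,"ry":0,"rz":0,"dx":0,"dy":-3.6,"dz":0,"gripper":-1},
  {"rx":-1.5,"ry":0,"rz":0,"dx":0,"dy":-2.7,"dz":0,"gripper":-1},
  {"rx":-1.5,"ry":0,"rz":0,"dx":0,"dy":-2.7,"dz":0,"gripper":-1},
  {"rx":-1.5,"ry":0,"rz":0,"dx":0,"dy":-2.7,"dz":0,"gripper":-1},
  {"rx":0,"ry":0,"rz":0,"dx":0,"dy":0,"dz":0,"gripper":-1},
  {"rx":0,"ry":0,"rz":0,"dx":0,"dy":0,"dz":0,"gripper":-1},
], grip_force=60)

```text
clock: 20.48
tcp_pos: [0.5871, -0.003, 0.1236]
orientation: [2.99, -0.663, -0.026]
contact_force: [1.1, 4.1, 5.6]
grip_width: 0.0335
gripper_force: 61.7
```

```bash
python3 st.py
```

```text
t 20.475 tcp [ 0.5871 -0.003   0.1236] tx [ 0.906 -0.423  0.001] ty [-0.422 -0.903  0.081] tz [-0.034 -0.074 -0.997]
F [1.1 4.1 5.6] M [ 1.12 -0.37  0.03] w 0.033507450173919276 61.6927170753479
to grip, tool mm [-0.4  7.8  2.3] yaw ty 64.97297760790173 j7 [-0.06  0.5  -0.11  1.85  0.16  0.85 -2.27]
```

Run:
```python
from h import *
im=r.grab_frame("top"); sc=r.grab_frame("scene")
a=cv2.resize(im[150:220,205:285],None,fx=4.5,fy=6,interpolation=cv2.INTER_CUBIC)
b=cv2.resize(sc[165:255,205:285],None,fx=5,fy=6,interpolation=cv2.INTER_CUBIC)
b=cv2.resize(b,(400,420));cv2.imwrite("pics/rock.png",np.hstack([a,b]))
```

```text
(no output)
```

View pics/rock.png

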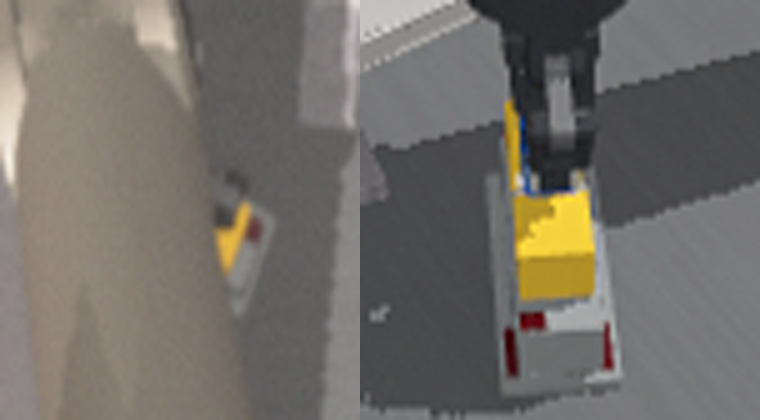

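The image shows the right jaw shoved out towards its red end mark. Tilt the other way is only 4.7° so far, so I'm continuing.

>>> step_arm([
  {"rx":-1.5,"ry":0,"rz":0,"dx":0,"dy":-2.7,"dz":0,"gripper":-1},
  {"rx":-1.5,"ry":0,"rz":0,"dx":0,"dy":-2.7,"dz":0,"gripper":-1},
  {"rx":-1.5,"ry":0,"rz":0,"dx":0,"dy":-2.7,"dz":0,"gripper":-1},
  {"rx":-0.8,"ry":0,"rz":0,"dx":0,"dy":-1.8,"dz":0,"gripper":-1},
  {"rx":0,"ry":0,"rz":0,"dx":0,"dy":0,"dz":0,"gripper":-1},
  {"rx":0,"ry":0,"rz":0,"dx":0,"dy":0,"dz":0,"gripper":-1},
], grip_force=60)

```text
clock: 21.32
tcp_pos: [0.5913, 0.0056, 0.1226]
orientation: [2.901, -0.644, -0.055]
contact_force: [0.5, 3.8, 6.9]
grip_width: 0.0334
gripper_force: 62.1
```

```bash
python3 st.py
```

```text
t 21.325 tcp [0.5913 0.0056 0.1226] tx [ 0.906 -0.423  0.001] ty [-0.417 -0.892  0.173] tz [-0.073 -0.157 -0.985]
F [0.5 3.8 6.9] M [ 1.01 -0.36 -0.13] w 0.03338767734774174 62.12039351463318
to grip, tool mm [-0.5 17.1  3.6] yaw ty 64.94985880826907 j7 [-0.14  0.53 -0.07  1.81  0.22  0.92 -2.35]
```

Run:
```python
from h import *
def low(im):
    h=cv2.cvtColor(im,cv2.COLOR_BGR2HSV);m=cv2.inRange(h,(20,120,90),(35,255,255));m[:160]=0;m[260:]=0;m[:,:215]=0;m[:,275:]=0
    ys,xs=np.nonzero(m); return np.percentile(ys,99.5),ys.max(),xs.min(),xs.max()
a=cv2.imread("pics/scene0.png");b=r.grab_frame("scene");print(low(a),low(b))
ty=np.array([.423,.906,0]);c=np.array([.5834,-.01,.066])
print(proj("scene",[c+ty*.05,c+ty*.059]))
cr=lambda i:cv2.resize(i[165:255,215:275],None,fx=6,fy=6,interpolation=cv2.INTER_CUBIC)
cv2.imwrite("pics/rock2.png",np.hstack([cr(a),cr(b)]))
```

```text
(np.float64(228.0), np.int64(228), np.int64(234), np.int64(251)) (np.float64(230.0), np.int64(230), np.int64(234), np.int64(251))
[[244.90394074 223.40030772]
 [245.30515146 226.57784419]]
```

View pics/rock2.png

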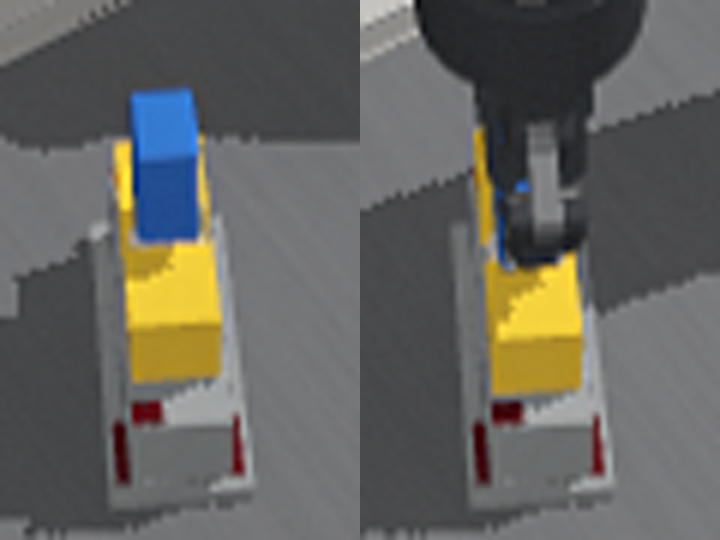

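The left jaw's front edge moved about 2.2 px (about 6 mm), and the right jaw has moved too. I'm pushing slightly further each way for margin, beginning with left.

>>> step_arm([
  {"rx":-0.7,"ry":0,"rz":0,"dx":0,"dy":-1.5,"dz":0,"gripper":-1},
  {"rx":-0.3,"ry":0,"rz":0,"dx":0,"dy":-1,"dz":0,"gripper":-1},
  {"rx":0,"ry":0,"rz":0,"dx":0,"dy":0,"dz":0,"gripper":-1},
  {"rx":0,"ry":0,"rz":0,"dx":0,"dy":0,"dz":0,"gripper":-1},
], grip_force=60)

```text
clock: 21.88
tcp_pos: [0.5921, 0.0072, 0.1223]
orientation: [2.883, -0.641, -0.061]
contact_force: [-0.2, 3.0, 8.8]
grip_width: 0.0333
gripper_force: 62.5
```

```bash
python3 st.py
```

```text
t 21.875 tcp [0.5921 0.0072 0.1223] tx [ 0.906 -0.424  0.001] ty [-0.416 -0.889  0.191] tz [-0.08  -0.173 -0.982]
F [-0.2  3.   8.8] M [ 0.85 -0.17 -0.03] w 0.03333506564764342 62.472896575927734
to grip, tool mm [-0.6 18.9  3.9] yaw ty 64.91730289377324 j7 [-0.15  0.54 -0.06  1.8   0.23  0.94 -2.37]
```

>>> step_arm([
  {"rx":2,"ry":0,"rz":0,"dx":0,"dy":3.6,"dz":0,"gripper":-1},
  {"rx":2,"ry":0,"rz":0,"dx":0,"dy":3.6,"dz":0,"gripper":-1},
  {"rx":2,"ry":0,"rz":0,"dx":0,"dy":3.6,"dz":0,"gripper":-1},
  {"rx":2,"ry":0,"rz":0,"dx":0,"dy":3.6,"dz":0,"gripper":-1},
  {"rx":2,"ry":0,"rz":0,"dx":0,"dy":3.6,"dz":0,"gripper":-1},
  {"rx":2,"ry":0,"rz":0,"dx":0,"dy":3.6,"dz":0,"gripper":-1},
  {"rx":2,"ry":0,"rz":0,"dx":0,"dy":3.6,"dz":0,"gripper":-1},
  {"rx":2,"ry":0,"rz":0,"dx":0,"dy":3.6,"dz":0,"gripper":-1},
  {"rx":2,"ry":0,"rz":0,"dx":0,"dy":3.6,"dz":0,"gripper":-1},
  {"rx":2,"ry":0,"rz":0,"dx":0,"dy":3.6,"dz":0,"gripper":-1},
  {"rx":1.5,"ry":0,"rz":0,"dx":0,"dy":2.7,"dz":0,"gripper":-1},
  {"rx":0,"ry":0,"rz":0,"dx":0,"dy":0,"dz":0,"gripper":-1},
  {"rx":0,"ry":0,"rz":0,"dx":0,"dy":0,"dz":0,"gripper":-1},
], grip_force=60)

```text
clock: 23.5
tcp_pos: [0.5757, -0.0264, 0.1222]
orientation: [-2.89, 0.641, -0.059]
contact_force: [4.1, 3.9, 0.8]
grip_width: 0.0334
gripper_force: 61.0
```

```bash
python3 st.py
```

```text
t 23.5 tcp [ 0.5757 -0.0264  0.1222] tx [ 0.906 -0.423 -0.   ] ty [-0.416 -0.891 -0.184] tz [ 0.078  0.166 -0.983]
F [4.1 3.9 0.8] M [ 0.92 -0.77 -0.06] w 0.033415381824867245 60.95033347606659
to grip, tool mm [  0.1 -17.7   3.6] yaw ty 64.97409134983346 j7 [ 0.23  0.46 -0.26  1.94 -0.08  0.68 -1.94]
```

>>> step_arm([
  {"rx":-2,"ry":0,"rz":0,"dx":0,"dy":-3.6,"dz":0,"gripper":-1},
  {"rx":-2,"ry":0,"rz":0,"dx":0,"dy":-3.6,"dz":0,"gripper":-1},
  {"rx":-2,"ry":0,"rz":0,"dx":0,"dy":-3.6,"dz":0,"gripper":-1},
  {"rx":-2,"ry":0,"rz":0,"dx":0,"dy":-3.6,"dz":0,"gripper":-1},
  {"rx":-2,"ry":0,"rz":0,"dx":0,"dy":-3.6,"dz":0,"gripper":-1},
  {"rx":-0.6,"ry":0,"rz":0,"dx":0,"dy":-0.6,"dz":0,"gripper":-1},
  {"rx":0,"ry":0,"rz":0,"dx":0,"dy":0,"dz":0,"gripper":-1},
  {"rx":0,"ry":0,"rz":0,"dx":0,"dy":0,"dz":0,"gripper":-1},
], grip_force=60)

```text
clock: 24.5
tcp_pos: [0.5828, -0.0101, 0.1239]
orientation: [3.066, -0.681, -0.002]
contact_force: [1.5, 3.2, -2.5]
grip_width: 0.0331
gripper_force: 61.0
```

```bash
python3 st.py
```

```text
t 24.5 tcp [ 0.5828 -0.0101  0.1239] tx [ 0.906 -0.423 -0.001] ty [-0.423 -0.906  0.001] tz [-0.002 -0.001 -1.   ]
F [ 1.5  3.2 -2.5] M [ 1.02 -0.55  0.01] w 0.03308402392859611 61.0152804851532
to grip, tool mm [ 0.5 -0.3  1.9] yaw ty 64.95753842051352 j7 [ 0.02  0.48 -0.14  1.88  0.09  0.79 -2.18]
```

>>> step_arm([
  {"rx":0,"ry":0,"rz":0,"dx":0,"dy":0,"dz":-3,"gripper":-1},
  {"rx":0,"ry":0,"rz":0,"dx":0,"dy":0,"dz":-3,"gripper":-1},
  {"rx":0,"ry":0,"rz":0,"dx":0,"dy":0,"dz":-3,"gripper":-1},
  {"rx":0,"ry":0,"rz":0,"dx":0,"dy":0,"dz":0,"gripper":-1},
], grip_force=60)

```text
clock: 25.0
tcp_pos: [0.5831, -0.0109, 0.1337]
orientation: [3.064, -0.681, -0.001]
contact_force: [0.4, -0.5, -3.5]
grip_width: 0.0334
gripper_force: 60.7
```

```bash
python3 st.py
```

```text
t 25.0 tcp [ 0.5831 -0.0109  0.1337] tx [ 0.906 -0.423 -0.   ] ty [-0.423 -0.906  0.003] tz [-0.001 -0.003 -1.   ]
F [ 0.4 -0.5 -3.5] M [0.04 0.1  0.02] w 0.03338675043628455 60.71106433868408
to grip, tool mm [-0.2 -1.  11.7] yaw ty 64.94699074927135 j7 [ 0.02  0.47 -0.14  1.87  0.09  0.81 -2.18]
```

>>> step_arm([
  {"rx":0,"ry":0,"rz":0,"dx":0,"dy":0,"dz":-8,"gripper":-1},
  {"rx":0,"ry":0,"rz":0,"dx":0,"dy":0,"dz":-12,"gripper":-1},
  {"rx":0,"ry":0,"rz":0,"dx":0,"dy":0,"dz":-12,"gripper":-1},
  {"rx":0,"ry":0,"rz":0,"dx":0,"dy":0,"dz":-12,"gripper":-1},
  {"rx":0,"ry":0,"rz":0,"dx":0,"dy":0,"dz":-12,"gripper":-1},
  {"rx":0,"ry":0,"rz":0,"dx":0,"dy":0,"dz":-12,"gripper":-1},
  {"rx":0,"ry":0,"rz":0,"dx":0,"dy":0,"dz":-12,"gripper":-1},
  {"rx":0,"ry":0,"rz":0,"dx":0,"dy":0,"dz":-6,"gripper":-1},
  {"rx":0,"ry":0,"rz":0,"dx":0,"dy":0,"dz":0,"gripper":-1},
  {"rx":0,"ry":0,"rz":0,"dx":0,"dy":0,"dz":0,"gripper":-1},
  {"rx":0,"ry":0,"rz":0,"dx":0,"dy":0,"dz":0,"gripper":-1},
], grip_force=60)

```text
clock: 26.38
tcp_pos: [0.5832, -0.0098, 0.219]
orientation: [3.065, -0.68, -0.002]
contact_force: [-0.0, -0.2, -3.5]
grip_width: 0.0337
gripper_force: 60.6
```

```bash
python3 st.py
python3 - <<'E'
from h import *
cv2.imwrite("pics/fin.png",cv2.resize(r.grab_frame("scene")[110:360,200:440],None,fx=2.4,fy=2.4,interpolation=cv2.INTER_CUBIC))
E
```

```text
t 26.375 tcp [ 0.5832 -0.0098  0.219 ] tx [ 0.906 -0.423 -0.001] ty [-0.423 -0.906  0.002] tz [-0.002 -0.002 -1.   ]
F [-0.  -0.2 -3.5] M [-0.03  0.01  0.01] w 0.03373845504058478 60.62803030014038
to grip, tool mm [ 0.3 -0.1 97. ] yaw ty 64.99506505440108 j7 [ 0.03  0.37 -0.15  1.8   0.07  0.98 -2.16]
```

View pics/fin.png

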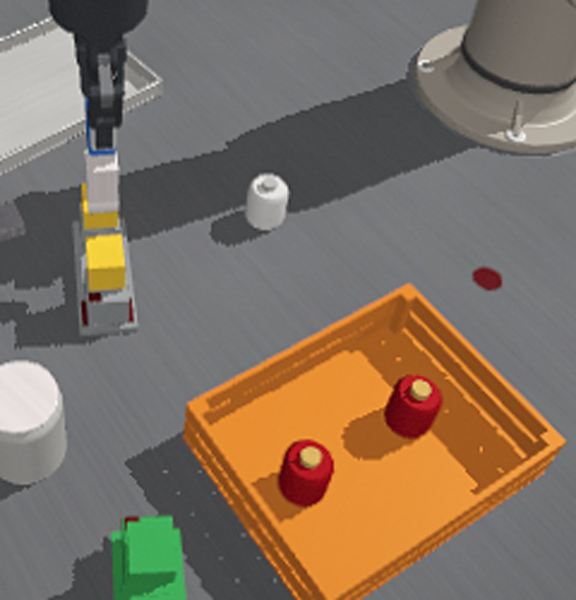

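The block hangs upright and still at (102,170) above the opened jaws. Both ornaments stand in the crate at (305,475) and (413,405), and the bystanders visible in this view, the silver ornament and the tin, are in place.

```bash
python3 -c "
from bench import r
print(r.hand_in())"
```

```text
the job is handed in; nothing more can be done
None
```

I handed the job in at about 26 s on the robot clock: both red ornaments stand upright in the crate, and the block is held upright and still about 2 cm above its opened jaws; the hand-in returned no verdict.

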